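Balance a loaded centrifuge rotor

TASK

The six tubes in this centrifuge rotor were loaded out of balance: rearrange them so that every tube sits fully down in a well directly opposite the other tube with the same cap colour. The rotor is full, so stand tubes in the white rack on the way, but all six must be back in the rotor at the end. Keep the tubes upright all the time and leave the beaker and the timer alone.

Things in the scene. Friction and masses are not known exactly. Their poses are not given: they have to be found in the camera images.
- blue_1_center (a point): blue-capped 50 ml conical tube (fullest, 64 g, like the other blue one): 115 mm tall, pale clear body 29 mm in diameter, lowest 16 mm tapering to a 9 mm tip, cap 35 mm in diameter on the top 22 mm. Point: middle of its axis, 57.5 mm above tip and below cap top; own z up. Seated in the rotor: point 77.5 mm above the bench, cap and 23 mm of body stand out of the well
- orange_1_center (a point): orange-capped 50 ml conical tube (two thirds full, 50 g, like the other orange one): 115 mm tall, pale clear body 29 mm in diameter, lowest 16 mm tapering to a 9 mm tip, cap 35 mm in diameter on the top 22 mm. Point: middle of its axis, 57.5 mm above tip and below cap top; own z up. Seated in the rotor: point 77.5 mm above the bench, cap and 23 mm of body stand out of the well
- green_1_center (a point): green-capped 50 ml conical tube (a third full, 34 g, like the other green one): 115 mm tall, pale clear body 29 mm in diameter, lowest 16 mm tapering to a 9 mm tip, cap 35 mm in diameter on the top 22 mm. Point: middle of its axis, 57.5 mm above tip and below cap top; own z up. Seated in the rotor: point 77.5 mm above the bench, cap and 23 mm of body stand out of the well
- orange_2_center (a point): orange-capped 50 ml conical tube (two thirds full, 50 g, like the other orange one): 115 mm tall, pale clear body 29 mm in diameter, lowest 16 mm tapering to a 9 mm tip, cap 35 mm in diameter on the top 22 mm. Point: middle of its axis, 57.5 mm above tip and below cap top; own z up. Seated in the rotor: point 77.5 mm above the bench, cap and 23 mm of body stand out of the well
- green_2_center (a point): green-capped 50 ml conical tube (a third full, 34 g, like the other green one): 115 mm tall, pale clear body 29 mm in diameter, lowest 16 mm tapering to a 9 mm tip, cap 35 mm in diameter on the top 22 mm. Point: middle of its axis, 57.5 mm above tip and below cap top; own z up. Seated in the rotor: point 77.5 mm above the bench, cap and 23 mm of body stand out of the well
- blue_2_center (a point): blue-capped 50 ml conical tube (fullest, 64 g, like the other blue one): 115 mm tall, pale clear body 29 mm in diameter, lowest 16 mm tapering to a 9 mm tip, cap 35 mm in diameter on the top 22 mm. Point: middle of its axis, 57.5 mm above tip and below cap top; own z up. Seated in the rotor: point 77.5 mm above the bench, cap and 23 mm of body stand out of the well
- rotor: centrifuge rotor on its stand, fixed, does not turn: dark six-armed yoke, aluminium hub, six upright buckets, all full at start. Origin on the bench under its axis, z up. Wells 85 mm from the axis at 0, 60, .. 300 degrees from its x axis; opposite wells are 180 degrees apart. Well: bore 33 mm, rim 90 mm and flat floor 20 mm above the bench. Hub nut top at 98 mm; 211 mm overall
- rack: white three-hole bench rack for such tubes, 170 x 56 x 70 mm, fixed, empty at start. Origin on the bench under its middle, x along the row, z up. Holes 33 mm in diameter at x = -52, 0, +52 mm, rim 70 mm and floor 4 mm above the bench (a tube standing in it: middle point 61.5 mm above the bench)
- beaker_center (a point): small glass beaker standing behind the work, 54 mm across, 70 mm tall; point half-way up; bystander
- timer_center (a point): grey lab timer lying near the bench's front edge, 62 x 66 x 20 mm; point at its middle; bystander
There are look-alikes about, which are no part of the job. Leave any pink or red look-alike of the part that bears green_1_center alone. What is shaped like the part that bears green_2_center but pink is not meant.

How it is judged:
By the outcome, as a careful person would: the job done as asked, in the order asked, and still so for the second after the job is handed in, with the robot touching nothing.
It also fails if it takes over 96 s, if anything falls off the work surface, if the arm or the gripper's body presses on something with over 40 N, if the wrist force passes 120 N, or if a joint passes its speed limit or range.

ROBOT

A 7-joint arm with a two-finger parallel gripper is mounted at the origin on a cart in front of the work surface, level with it; the furniture and walls round the work are solid. World frame = base frame: x ahead of the robot, y to its left, z up, the work surface at z = 0. Lengths are in m, angles in rad, forces in N, time in s.
With the tool pointing down it reaches from about 0.425 to 0.875 m from the base axis. Payload 8.4 kg.
Tool frame: the origin (TCP) lies at the very end of the fingers, on their centre line; the grasp point (between the pads) lies 19 mm behind it (manip.hold_point_z is the distance from the TCP to the grasp point, in m); z points along the fingers, y is the line along which they close (so a half turn about z gives the same grasp; the last joint's range is limited). The gripper opens to 85 mm and grips with 20 to 120 N. Pads are 22 mm wide; open, the fingers measure 114 mm over their backs; the gripper's body (76 mm by 85 mm) begins 54 mm behind the grasp point. The pads swing forward as they close: fully open they stand 13 mm farther back than shut.
Start: joints at [1.06, 0.333, 0.04, 1.465, -0.013, 1.343, -0.059], TCP at [0.26, -0.596, 0.231] pointing down, gripper open.
Joint ranges: [-2.58, 2.58], [-0.38, 2.09], [-1.3, 1.39], [0.25, 2.4], [-1.5, 4.64], [0.08, 2.09], [-2.65, 2.65]. Speed limits (rad/s): [2.22, 2.22, 2.79, 2.79, 3.14, 3.14, 3.14].

INTERFACE

Orientations are given as a unit quaternion [x, y, z, w].
In Python, from workcell import status, imaging, manip gives the robot as it stands. The module is installed in compiled form; this text tells all that it offers.
- The arm moves only by the tool apply_moves, never from a script. Its argument "increments" is a list of rows, each a list of 3 entries, a list of its own where there are three numbers: the closure, from 0 (fully open) to 1 (shut), then the shift along the tool's x, y, z in mm, then the turn, a rotation vector about the tool's x, y, z in rad. A call has 1 to 8 rows; each row is the pose to reach, as a shift and turn from the pose commanded when the call began, along the tool's axes at that moment; what a row does not reach only later rows make up. A row lasts 1/8 s, in which the tool goes at most 62.5 mm and 10.7 degrees, less where a joint would pass 70% of its speed; a pose out of reach is approached as far as the arm can. A call with a gripper value outside its range is refused whole. The fingers move at their own pace and stop on an object; "force" is the grip in N (left out, the last holds). Time passes only in rows, so rows that repeat a pose let the fingers close. It gives the time, the measured TCP pose, the force, the opening and the grip force at its end, in the units of the state.
- status.observe(): the state, without advancing time (a new reading comes with each control period).
- imaging.read_camera(name): name is "scene" or "top" or "wrist"; returns a dict with "img" (420x560x3 uint8, red, green, blue), "range_z" (420x560 float32, m along the optical axis (not along the pixel's ray), 0 where there is no reading), "K" (3x3 intrinsics, pixels), "rvec" (rotation vector, rad) and "tvec" (3), from world to camera coordinates, as OpenCV has them. Camera axes: x right, y down, z forward; pixel columns grow to the right and rows downward; lengths in m; the calibration is good to about 2 mm. A picture is of the moment at which its call begins.
- manip.close_job(): hands the job in; it is judged then, once.
The state is a dict: "clock": time; "joints": joint angles; "joint_vel": joint speeds; "tau": joint torques, N m; "tcp_pos": TCP position; "eef_rot": TCP orientation; "contact_force": force on the tool from outside, world axes, zero at the start; "torque": the same for the moment, N m; "width": finger opening in m; "finger_force": force on a finger pad.
Only numpy, scipy, OpenCV 4.12 (cv2) and the standard library are available. Lean on these libraries where they do the work, as an engineer would, in place of code of your own. Each camera call takes 0.05 s, during which the arm holds its last target. There are 200 camera calls.

## Working session

There is one attempt and no reset: what is moved stays moved. The work goes in short steps, Python scripts to look and compute and a tool call to move; the robot and the scene stay as the last step left them, time stands still between calls to the robot, and variables do not carry over. Pictures are saved under pics/ and viewed, at most 14 in all, crops included, and the job is handed in when it is done.

Besides the shell and the picture viewer there is one more tool, called after "Call:" by a JSON object that holds its "fn" and its "kwargs". apply_moves: Moves the arm, as the interface text tells. Its arguments: {"type":"object","properties":{"increments":{"type":"array"},"force":{"type":"number"}},"required":["increments"]}

```bash
mkdir -p pics; cat > h.py <<'E'
import numpy as np, cv2
from workcell import status, imaging, manip
from scipy.spatial.transform import Rotation as R
def cam(n):
    d=imaging.read_camera(n); d['R']=cv2.Rodrigues(np.array(d['rvec'],float))[0]; d['t']=np.array(d['tvec'],float).ravel(); return d
def save(d,f): cv2.imwrite('pics/'+f,d['img'][:,:,::-1])
def onplane(d,u,v,z):
    r=d['R'].T@np.linalg.inv(d['K'])@np.array([u,v,1.]); c=-d['R'].T@d['t']
    return c+r*(z-c[2])/r[2]
def pts(d):
    v,u=np.mgrid[:420,:560]; Z=d['range_z']
    P=np.linalg.inv(d['K'])@np.stack([u.ravel(),v.ravel(),np.ones(u.size)])*Z.ravel()
    return (d['R'].T@(P-d['t'][:,None])).T.reshape(420,560,3)
E
python3 - <<'E'
from h import *
s=status.observe();print({k:np.round(v,3) for k,v in s.items()})
for n in ['top','scene']:
    d=cam(n);save(d,n+'1.png');print(n,-d['R'].T@d['t'])
E
```

```text
{'clock': np.float64(0.0), 'joints': array([ 1.06 ,  0.334,  0.04 ,  1.466, -0.013,  1.343, -0.059]), 'joint_vel': array([-0.   , -0.001, -0.   , -0.001,  0.001, -0.002,  0.001]), 'tau': array([-0.0000e+00, -6.5857e+01,  1.3650e+00, -4.0555e+01,  1.7000e-02,
        1.3000e-02, -0.0000e+00]), 'tcp_pos': array([ 0.26 , -0.595,  0.23 ]), 'eef_rot': array([ 0.979,  0.204, -0.   , -0.001]), 'contact_force': array([-0.451,  0.291, -0.037]), 'torque': array([ 0.073, -0.011,  0.017]), 'finger_force': np.float64(0.0), 'width': np.float64(0.086)}
top [ 0.48758438 -0.00877659  1.14203919]
scene [-0.01094153  0.50258516  0.58378228]
```

View pics/top1.png

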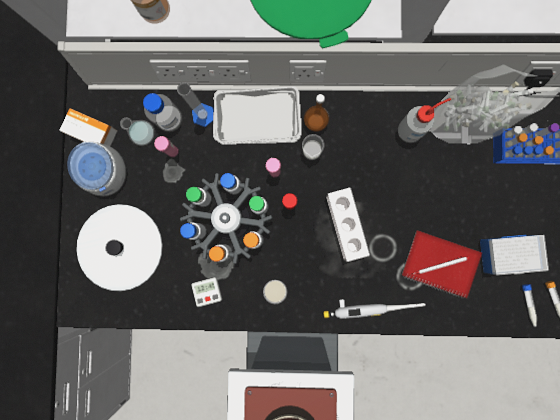

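View pics/scene1.png

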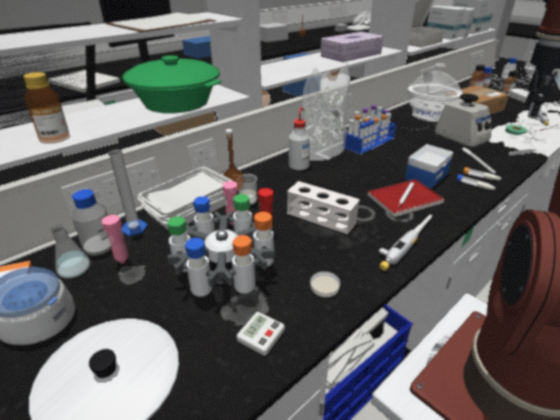

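The top view shows, clockwise: blue A (229,181), green B (257,204), orange C (251,240), orange D (218,254), blue E (189,231) and green F (194,195), with the hub at (226,217). The rack is at (347,225), the red look-alike at (290,201) and the pink ones at (273,165) and (162,143). A 3-cycle fixes the pairing: either D→F, E→D, F→E, or A→B, B→C, C→A.

```bash
python3 - <<'E'
from h import *
d=cam('top');P=pts(d);hsv=cv2.cvtColor(d['img'],cv2.COLOR_RGB2HSV)
c={}
for n,(u,v) in dict(A=(229,181),B=(257,204),C=(251,240),D=(218,254),E=(189,231),F=(194,195),red=(290,201),pink=(273,165)).items():
    h0=int(hsv[v,u,0]); 
    dh=np.abs(hsv[:,:,0].astype(int)-h0); dh=np.minimum(dh,180-dh)
    m=((dh<10)&(hsv[:,:,1]>90)&(hsv[:,:,2]>60)).astype(np.uint8)
    w=np.zeros_like(m);cv2.circle(w,(u,v),14,1,-1);m&=w
    Zs=P[:,:,2]; 
    top=np.percentile(Zs[m>0],80) 
    mt=m&(np.abs(Zs-top)<.006)
    (x,y),r=cv2.minEnclosingCircle(np.argwhere(mt)[:,::-1].astype(np.float32)) if mt.any() else ((u,v),0)
    q=P[mt>0]; mid=(q.min(0)+q.max(0))/2
    p=onplane(d,x,y,.135 if len(n)==1 else top); c[n]=p
    print(n,(round(x),round(y)),round(r,1),'top',top.round(3),p.round(4),'cloud',q.mean(0).round(4),np.hypot(*p[:2]).round(3))
k=np.array([c[n][:2] for n in 'ABCDEF']);o=k.mean(0)
print('centre',o,np.linalg.norm(k-o,axis=1).round(4),np.degrees(np.arctan2(k[:,1]-o[1],k[:,0]-o[0])).round(1))
# rack
m=(np.abs(P[:,:,2]-.07)<.008)&(hsv[:,:,1]<50)&(hsv[:,:,2]>120)
m=m.astype(np.uint8);m[:,:315]=0;m[:,385:]=0;m[:170]=0;m[275:]=0
cs,_=cv2.findContours(m,cv2.RETR_EXTERNAL,cv2.CHAIN_APPROX_NONE);k=max(cs,key=cv2.contourArea)
(b,s,a)=cv2.minAreaRect(k);print('rack',b,s,a,onplane(d,*b,.07),[onplane(d,*q,.07)[:2].round(3) for q in cv2.boxPoints((b,s,a))])
im=cv2.resize(d['img'][140:300,150:390],None,fx=3.3,fy=3.3,interpolation=cv2.INTER_CUBIC);cv2.imwrite('pics/crop.png',im[:,:,::-1])
E
```

```text
A (227, 180) 7.4 top 0.135 [0.6204 0.1487 0.135 ] cloud [0.6208 0.1487 0.1334] 0.638
B (256, 203) 7.5 top 0.135 [0.5697 0.0808 0.135 ] cloud [0.5696 0.081  0.1332] 0.575
C (250, 239) 7.6 top 0.135 [0.4855 0.0918 0.135 ] cloud [0.4854 0.0921 0.1331] 0.494
D (216, 253) 7.5 top 0.135 [0.4533 0.1698 0.135 ] cloud [0.4531 0.1701 0.1335] 0.484
E (187, 230) 7.5 top 0.135 [0.5043 0.237  0.135 ] cloud [0.5045 0.2378 0.1331] 0.557
F (193, 194) 7.5 top 0.134 [0.5881 0.2262 0.135 ] cloud [0.5885 0.2268 0.1332] 0.63
red (289, 200) 7.3 top 0.115 [0.5786 0.0057 0.1149] cloud [0.5787 0.0057 0.1135] 0.579
pink (272, 165) 7.2 top 0.109 [0.6609 0.0473 0.1088] cloud [0.6517 0.0475 0.1093] 0.663
centre [0.53687264 0.15904383] [0.0841 0.0849 0.0846 0.0843 0.0844 0.0844] [  -7.   -67.3 -127.4  172.7  112.7   52.7]
rack (347.8726501464844, 223.81861877441406) (70.4577865600586, 23.409223556518555) 74.21924591064453 [ 0.52709093 -0.13651091  0.07      ] [array([ 0.601, -0.086]), array([ 0.617, -0.14 ]), array([ 0.454, -0.187]), array([ 0.438, -0.133])]
```

View pics/crop.png

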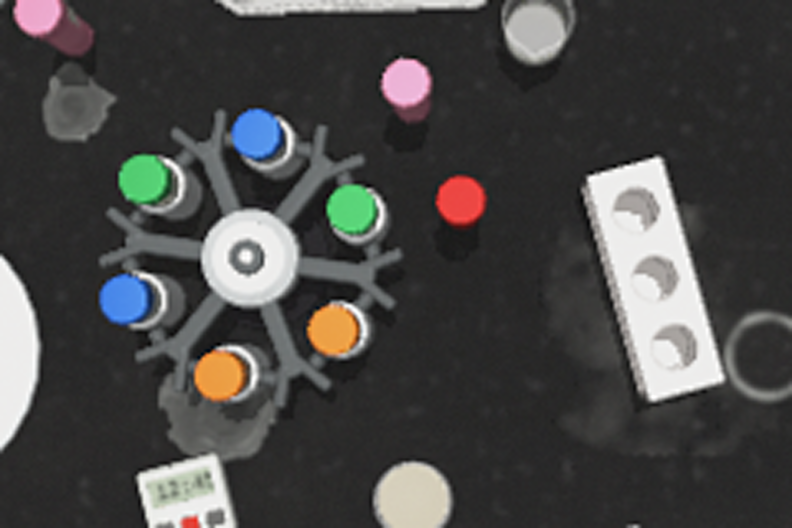

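```bash
cat >> h.py <<'E'
O=np.array([.5369,.1590]); TH=-7.3
def well(k,z): a=np.radians(TH+60*k); return np.r_[O+.085*np.array([np.cos(a),np.sin(a)]),z]
W=dict(A=0,F=1,E=2,D=3,C=4,B=5)
RACK=np.array([.5271,-.1365])
RT=R.from_matrix(np.array([[np.cos(np.radians(TH)),np.sin(np.radians(TH)),0],[np.sin(np.radians(TH)),-np.cos(np.radians(TH)),0],[0,0,-1]]))
def delta(*ts):
    s=status.observe(); r=R.from_quat(s['eef_rot'])
    print('tcp',s['tcp_pos'].round(4),'w',round(float(s['width']),4),'rotvec',(r.inv()*RT).as_rotvec().round(4),'t',s['clock'])
    for t in ts: print(np.round(t,4),'->',(r.inv().apply(np.array(t)-s['tcp_pos'])*1000).round(1))
E
python3 - <<'E'
from h import *
delta([.50,-.25,.231],[.5271,-.1365,.231],well(3,.231))
E
```

```text
tcp [ 0.26   -0.5954  0.2306] w 0.0853 rotvec [-1.200e-03  4.000e-04  5.392e-01] t 0.15
[ 0.5   -0.25   0.231] -> [ 3.582e+02 -2.204e+02 -1.000e-01]
[ 0.5271 -0.1365  0.231 ] -> [ 428.4 -313.6   -0. ]
[0.4526 0.1698 0.231 ] -> [ 4.827e+02 -6.241e+02  4.000e-01]
```

Call:
{"fn": "apply_moves", "kwargs": {"increments": [[0,[51,-31,0],[0,0,0.18]],[0,[102,-63,0],[0,0,0.36]],[0,[154,-94,0],[0,0,0.539]],[0,[205,-126,0],[0,0,0.539]],[0,[256,-157,0],[0,0,0.539]],[0,[307,-189,0],[0,0,0.539]],[0,[358,-220,0],[0,0,0.539]],[0,[390,-270,0],[0,0,0.539]]]}}

```text
clock: 1.15
tcp_pos: [0.5108, -0.1902, 0.2308]
eef_rot: [0.998, -0.063, -0.0, -0.0]
contact_force: [0.9, -0.1, 0.5]
width: 0.0854
finger_force: 0.0
```

```bash
python3 - <<'E'
from h import *
delta([.5271,-.1365,.231],well(3,.231),well(3,.102))
E
```

```text
tcp [ 0.5108 -0.1902  0.2308] w 0.0854 rotvec [-0.0005  0.0001  0.0007] t 1.15
[ 0.5271 -0.1365  0.231 ] -> [  9.4 -55.3  -0.1]
[0.4526 0.1698 0.231 ] -> [-103.2 -349.7    0. ]
[0.4526 0.1698 0.102 ] -> [-103.2 -349.7  129. ]
```

Call:
{"fn": "apply_moves", "kwargs": {"increments": [[0,[-17,-58,0],[0,0,0]],[0,[-34,-116,0],[0,0,0]],[0,[-51,-174,0],[0,0,0]],[0,[-68,-232,0],[0,0,0]],[0,[-85,-290,0],[0,0,0]],[0,[-103,-349.7,0],[0,0,0]],[0,[-103.2,-349.7,40],[0,0,0]],[0,[-103.2,-349.7,60],[0,0,0]]]}}

```text
clock: 2.15
tcp_pos: [0.4504, 0.1684, 0.1696]
eef_rot: [0.998, -0.063, -0.001, 0.0]
contact_force: [0.1, -1.2, 0.4]
width: 0.0852
finger_force: 0.0
```

```bash
python3 - <<'E'
from h import *
delta(well(3,.102))
d=cam('wrist');save(d,'w1.png');print(-d['R'].T@d['t'])
P=pts(d);hsv=cv2.cvtColor(d['img'],cv2.COLOR_RGB2HSV)
m=(hsv[:,:,0]>5)&(hsv[:,:,0]<22)&(hsv[:,:,1]>120)&(abs(P[:,:,2]-.134)<.004)
q=P[m];q=q[np.hypot(q[:,0]-.4526,q[:,1]-.1698)<.03];print(len(q),(q.min(0)+q.max(0))/2 if len(q) else 0)
E
```

```text
tcp [0.4504 0.1684 0.1696] w 0.0852 rotvec [0.0008 0.0016 0.0022] t 2.15
[0.4526 0.1698 0.102 ] -> [ 2.1 -1.8 67.6]
[0.52249122 0.15858399 0.31101499]
2624 [0.45300424 0.17255413 0.13307261]
```

View pics/w1.png

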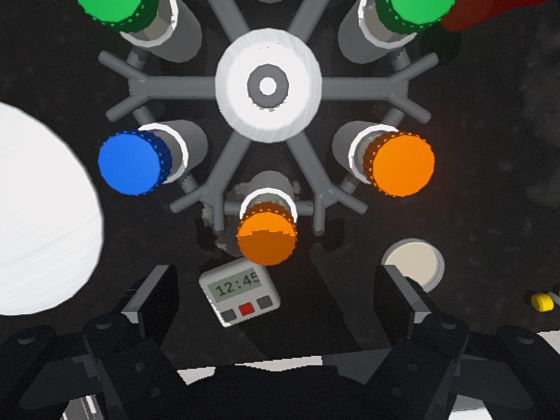

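The orange cap (267,238) sits well between the pads, which reach about 160 to 395. Going down to grasp.

Call:
{"fn": "apply_moves", "kwargs": {"increments": [[0,[0,-1,35],[0,0,0]],[0,[0,-1,55],[0,0,0]],[0,[0,-1,69],[0,0,0]],[0,[0,-1,69],[0,0,0]],[1,[0,-1,69],[0,0,0]],[1,[0,-1,69],[0,0,0]],[1,[0,-1,69],[0,0,0]],[1,[0,-1,69],[0,0,0]]], "force": 40}}

```text
clock: 3.2
tcp_pos: [0.4524, 0.1701, 0.1033]
eef_rot: [0.998, -0.063, 0.001, -0.001]
contact_force: [0.3, 5.4, 4.7]
width: 0.0329
finger_force: 39.9
```

```bash
python3 - <<'E'
from h import *
delta(well(3,.102)); s=status.observe();print(s['contact_force'],s['torque'],s['finger_force'])
E
```

```text
tcp [0.4524 0.1701 0.1033] w 0.0329 rotvec [-0.002  -0.0018  0.0007] t 3.2
[0.4526 0.1698 0.102 ] -> [0.3 0.2 1.3]
[0.32680332 5.43440606 4.69398848] [ 1.07092456 -0.08295555  0.01197204] 39.94465176947415
```

Call:
{"fn": "apply_moves", "kwargs": {"increments": [[1,[0,0,-15],[0,0,0]],[1,[0,0,-35],[0,0,0]],[1,[0,0,-60],[0,0,0]],[1,[0,0,-85],[0,0,0]],[1,[0,0,-110],[0,0,0]],[1,[0,0,-128],[0,0,0]],[1,[0,0,-128],[0,0,0]],[1,[0,0,-128],[0,0,0]]]}}

```text
clock: 4.2
tcp_pos: [0.4512, 0.1685, 0.2293]
eef_rot: [0.998, -0.064, -0.001, 0.0]
contact_force: [-0.5, -0.1, -0.9]
width: 0.0322
finger_force: 40.1
```

```bash
python3 - <<'E'
from h import *
delta(np.r_[RACK,.230]); s=status.observe();print(s['contact_force'],s['torque'],s['finger_force'])
d=cam('scene');save(d,'s2.png')
E
```

```text
tcp [0.4512 0.1685 0.2293] w 0.0322 rotvec [0.0006 0.0013 0.0001] t 4.2
[ 0.5271 -0.1365  0.23  ] -> [114.  292.9  -0.6]
[-0.48469458 -0.14465617 -0.86750786] [ 0.01706239 -0.02370959  0.00096046] 40.08916745893657
```

View pics/s2.png

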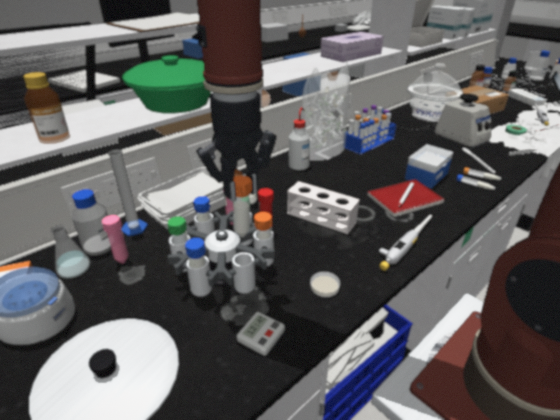

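The orange tube hangs upright at (242,205) and well D is empty. Next, over the rack's middle hole.

Call:
{"fn": "apply_moves", "kwargs": {"increments": [[1,[10,20,0],[0,0,0]],[1,[28,65,0],[0,0,0]],[1,[47,115,0],[0,0,0]],[1,[67,165,0],[0,0,0]],[1,[87,215,0],[0,0,0]],[1,[104,262,0],[0,0,0]],[1,[114,292,0],[0,0,0]],[1,[114,292,0],[0,0,0]]]}}

```text
clock: 5.25
tcp_pos: [0.527, -0.1382, 0.2288]
eef_rot: [0.998, -0.066, -0.001, 0.0]
contact_force: [-0.7, -0.0, -1.0]
width: 0.033
finger_force: 40.1
```

Call:
{"fn": "apply_moves", "kwargs": {"increments": [[1,[0,0,20],[0,0,0]],[1,[0,0,40],[0,0,0]],[1,[0,0,55],[0,0,0]],[1,[0,0,55],[0,0,0]]]}}

```text
clock: 5.75
tcp_pos: [0.5268, -0.1344, 0.174]
eef_rot: [0.998, -0.063, -0.001, -0.0]
contact_force: [-0.9, -0.0, -0.2]
width: 0.0326
finger_force: 40.1
```

```bash
cat >> h.py <<'E'
def cap(d,hlo,hhi,xy,zlo,zhi,rad=.035,ztop=None):
    P=pts(d);hsv=cv2.cvtColor(d['img'],cv2.COLOR_RGB2HSV)
    m=(hsv[:,:,0]>=hlo)&(hsv[:,:,0]<=hhi)&(hsv[:,:,1]>100)&(P[:,:,2]>zlo)&(P[:,:,2]<zhi)&(np.hypot(P[:,:,0]-xy[0],P[:,:,1]-xy[1])<rad)
    q=P[m]; return len(q),((q.min(0)+q.max(0))/2).round(4) if len(q) else None
E
python3 - <<'E'
from h import *
delta(np.r_[RACK,.086])
d=cam('scene')
im=cv2.resize(d['img'][120:250,240:400],None,fx=4,fy=4,interpolation=cv2.INTER_CUBIC);cv2.imwrite('pics/c3.png',im[:,:,::-1])
E
```

```text
tcp [ 0.5268 -0.1344  0.174 ] w 0.0326 rotvec [-0.0005  0.0026  0.001 ] t 5.75
[ 0.5271 -0.1365  0.086 ] -> [ 0.8  2.1 88. ]
```

View pics/c3.png

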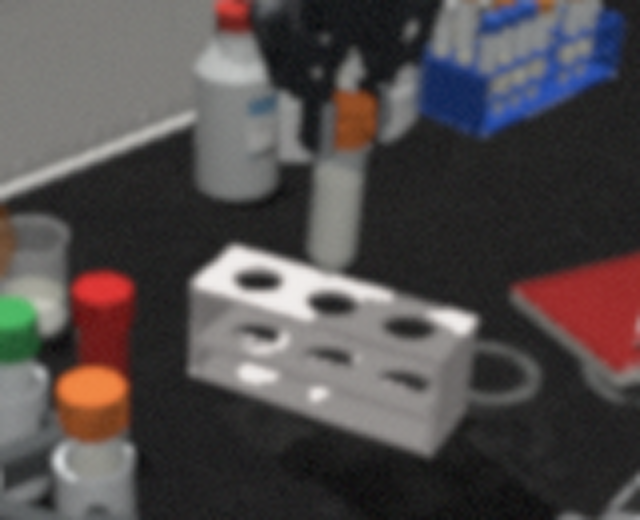

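The tube hangs over the middle hole (332,303 in the crop), but it seems to lean: cap at (355,120), tip at (330,262). I'll measure the lean before lowering.

```bash
cat >> h.py <<'E'
def axis(d,xy,zlo,zhi,rad=.035,step=.012,r=.0145):
    # silhouette mid-points per height slice, corrected from visible surface to axis
    P=pts(d);c=-d['R'].T@d['t'];out=[]
    m=(P[:,:,2]>zlo)&(P[:,:,2]<zhi)&(np.hypot(P[:,:,0]-xy[0],P[:,:,1]-xy[1])<rad)&(d['range_z']>0)
    q=P[m];w=xy-c[:2];w/=np.linalg.norm(w);n=np.array([-w[1],w[0]])
    for z in np.arange(zlo,zhi,step):
        s=q[(q[:,2]>=z)&(q[:,2]<z+step)][:,:2]
        if len(s)<8: continue
        a=s@n;b=s@w
        print('z',round(z+step/2,3),'n',len(s),'lateral mid',round((a.min()+a.max())/2-xy@n,4),'wid',round(np.ptp(a),4),'depth near',round(np.percentile(b,10)-xy@w,4))
E
python3 - <<'E'
from h import *
d=cam('scene');xy=np.array(status.observe()['tcp_pos'][:2])
axis(d,xy,.095,.215)
P=pts(d)
for v in range(150,190,6): print(v,[tuple((P[v,u]*1000).astype(int)) for u in range(316,334,3)])
E
```

```text
z 0.101 n 18 lateral mid 0.0013 wid 0.0195 depth near -0.0124
z 0.113 n 48 lateral mid 0.0007 wid 0.0269 depth near -0.017
z 0.125 n 53 lateral mid 0.0003 wid 0.0286 depth near -0.0167
z 0.137 n 53 lateral mid -0.0002 wid 0.0267 depth near -0.0164
z 0.149 n 56 lateral mid -0.0005 wid 0.0283 depth near -0.0161
z 0.161 n 52 lateral mid -0.001 wid 0.0263 depth near -0.0156
z 0.173 n 60 lateral mid 0.0013 wid 0.0417 depth near -0.0159
z 0.185 n 82 lateral mid -0.0017 wid 0.0525 depth near -0.0221
z 0.197 n 112 lateral mid -0.0013 wid 0.0528 depth near -0.0225
z 0.209 n 151 lateral mid -0.0026 wid 0.0516 depth near -0.0221
150 [(np.int64(531), np.int64(-108), np.int64(199)), (np.int64(523), np.int64(-109), np.int64(202)), (np.int64(520), np.int64(-115), np.int64(201)), (np.int64(516), np.int64(-122), np.int64(200)), (np.int64(513), np.int64(-128), np.int64(200)), (np.int64(511), np.int64(-137), np.int64(197))]
156 [(np.int64(528), np.int64(-105), np.int64(186)), (np.int64(522), np.int64(-109), np.int64(187)), (np.int64(517), np.int64(-113), np.int64(188)), (np.int64(517), np.int64(-123), 
[... 852 characters left out ...]
 np.int64(-125), np.int64(138)), (np.int64(513), np.int64(-135), np.int64(135)), (np.int64(664), np.int64(-332), np.int64(1))]
180 [(np.int64(668), np.int64(-269), np.int64(2)), (np.int64(523), np.int64(-116), np.int64(121)), (np.int64(519), np.int64(-121), np.int64(121)), (np.int64(515), np.int64(-127), np.int64(121)), (np.int64(513), np.int64(-137), np.int64(118)), (np.int64(639), np.int64(-305), np.int64(0))]
186 [(np.int64(643), np.int64(-243), np.int64(2)), (np.int64(636), np.int64(-248), np.int64(3)), (np.int64(520), np.int64(-124), np.int64(103)), (np.int64(516), np.int64(-131), np.int64(102)), (np.int64(619), np.int64(-268), np.int64(3)), (np.int64(615), np.int64(-277), np.int64(1))]
```

Call:
{"fn": "apply_moves", "kwargs": {"increments": [[1,[0.5,1.5,20],[0,0,0]],[1,[0.5,1.5,35],[0,0,0]],[1,[0.5,1.5,50],[0,0,0]],[1,[0.5,1.5,65],[0,0,0]],[1,[0.5,1.5,80],[0,0,0]],[1,[0.5,1.5,88],[0,0,0]],[1,[0.5,1.5,88],[0,0,0]]]}}

```text
clock: 6.72
tcp_pos: [0.5284, -0.1369, 0.0874]
eef_rot: [0.998, -0.064, 0.0, 0.0]
contact_force: [0.5, -0.8, 0.9]
width: 0.0327
finger_force: 40.2
```

```bash
python3 - <<'E'
from h import *
delta(np.r_[RACK,.086]); s=status.observe();print(s['contact_force'],s['torque'],s['finger_force'])
E
```

```text
tcp [ 0.5284 -0.1369  0.0874] w 0.0327 rotvec [ 0.0001 -0.0008  0.0002] t 6.725
[ 0.5271 -0.1365  0.086 ] -> [-1.4 -0.2  1.4]
[ 0.52783914 -0.78647032  0.86298836] [-0.00344411  0.0132882   0.01035997] 40.17510688863695
```

Call:
{"fn": "apply_moves", "kwargs": {"increments": [[0,[0,0,0],[0,0,0]],[0,[0,0,0],[0,0,0]],[0,[0,0,0],[0,0,0]],[0,[0,0,-30],[0,0,0]],[0,[0,0,-80],[0,0,0]],[0,[-8,-40,-100],[0,0,0]],[0,[-20,-100,-105],[0,0,0]],[0,[-32,-160,-105],[0,0,0]]]}}

```text
clock: 7.72
tcp_pos: [0.5166, 0.0275, 0.1932]
eef_rot: [0.998, -0.064, 0.001, -0.0]
contact_force: [1.1, 0.3, 0.3]
width: 0.0856
finger_force: 0.0
```

Call:
{"fn": "apply_moves", "kwargs": {"increments": [[0,[-12,-60,0],[0,0,0]],[0,[-24,-120,0],[0,0,0]],[0,[-36,-180,0],[0,0,0]],[0,[-40,-208,0],[0,0,0]],[0,[-40,-208,15],[0,0,0]],[0,[-40,-208,15],[0,0,0]]]}}

```text
clock: 8.48
tcp_pos: [0.5027, 0.2358, 0.1757]
eef_rot: [0.998, -0.064, -0.001, 0.001]
contact_force: [-0.3, -0.9, 0.1]
width: 0.0851
finger_force: 0.0
```

```bash
python3 - <<'E'
from h import *
delta(well(2,.102))
d=cam('wrist');print(cap(d,100,125,well(2,0),.129,.139),well(2,0))
d=cam('top');print(cap(d,5,22,RACK,.113,.123))
d=cam('scene');print(cap(d,5,22,RACK,.09,.123))
E
```

```text
tcp [0.5027 0.2358 0.1757] w 0.0851 rotvec [ 0.0019  0.0023 -0.0006] t 8.475
[0.5041 0.2374 0.102 ] -> [ 1.4 -1.9 73.7]
(2501, array([0.5042, 0.2402, 0.1324])) [0.50409799 0.23741574 0.        ]
(165, array([ 0.524 , -0.1407,  0.1177]))
(185, array([ 0.5211, -0.138 ,  0.11  ]))
```

Call:
{"fn": "apply_moves", "kwargs": {"increments": [[0,[0.5,-1,35],[0,0,0]],[0,[0.5,-1,60],[0,0,0]],[0,[0.5,-1,75],[0,0,0]],[0,[0.5,-1,75],[0,0,0]],[1,[0.5,-1,75],[0,0,0]],[1,[0.5,-1,75],[0,0,0]],[1,[0.5,-1,75],[0,0,0]],[1,[0.5,-1,75],[0,0,0]]]}}

```text
clock: 9.62
tcp_pos: [0.5044, 0.2387, 0.1032]
eef_rot: [0.998, -0.064, 0.001, -0.0]
contact_force: [0.6, 1.0, 5.2]
width: 0.0326
finger_force: 39.5
```

```bash
python3 - <<'E'
from h import *
delta(well(2,.102)); s=status.observe();print(s['contact_force'],s['torque'],s['finger_force'])
E
```

```text
tcp [0.5044 0.2387 0.1032] w 0.0326 rotvec [-0.0009 -0.0013  0.0002] t 9.625
[0.5041 0.2374 0.102 ] -> [-0.1  1.3  1.2]
[0.64154199 1.00147219 5.21630418] [ 0.08681233 -0.02222161 -0.0048988 ] 39.518257305062434
```

Call:
{"fn": "apply_moves", "kwargs": {"increments": [[1,[0,0,-15],[0,0,0]],[1,[0,0,-40],[0,0,0]],[1,[0,0,-70],[0,0,0]],[1,[0,0,-100],[0,0,0]],[1,[0,0,-125],[0,0,0]],[1,[-8,15,-128],[0,0,0]],[1,[-22,40,-128],[0,0,0]],[1,[-36,62,-128],[0,0,0]]]}}

```text
clock: 10.62
tcp_pos: [0.4587, 0.1793, 0.2294]
eef_rot: [0.998, -0.064, -0.001, 0.001]
contact_force: [0.8, -0.2, -0.7]
width: 0.0325
finger_force: 40.2
```

Call:
{"fn": "apply_moves", "kwargs": {"increments": [[1,[-6.5,11.6,0],[0,0,0]],[1,[-6.5,11.6,15],[0,0,0]],[1,[-6.5,11.6,35],[0,0,0]],[1,[-6.5,11.6,50],[0,0,0]],[1,[-6.5,11.6,50],[0,0,0]],[1,[-6.5,11.6,50],[0,0,0]]]}}

```text
clock: 11.38
tcp_pos: [0.4526, 0.1711, 0.1806]
eef_rot: [0.998, -0.063, 0.0, -0.0]
contact_force: [-0.3, -0.2, 0.9]
width: 0.0327
finger_force: 40.2
```

```bash
python3 - <<'E'
from h import *
t=well(3,.102);t[1]+=.0013;delta(t)
d=cam('scene');axis(d,t[:2],.095,.16)
im=cv2.resize(d['img'][120:320,160:310],None,fx=3,fy=3,interpolation=cv2.INTER_CUBIC);cv2.imwrite('pics/c4.png',im[:,:,::-1])
E
```

```text
tcp [0.4526 0.1711 0.1806] w 0.0327 rotvec [-0.0004 -0.      0.0006] t 11.375
[0.4526 0.1711 0.102 ] -> [-0.  -0.  78.6]
z 0.101 n 8 lateral mid 0.0012 wid 0.0147 depth near -0.0082
z 0.113 n 45 lateral mid -0.0004 wid 0.0278 depth near -0.0152
z 0.125 n 81 lateral mid -0.0008 wid 0.028 depth near -0.0147
z 0.137 n 77 lateral mid -0.0013 wid 0.0273 depth near -0.0148
z 0.149 n 86 lateral mid -0.0001 wid 0.0273 depth near -0.015
z 0.161 n 35 lateral mid -0.0006 wid 0.0269 depth near -0.0148
```

View pics/c4.png

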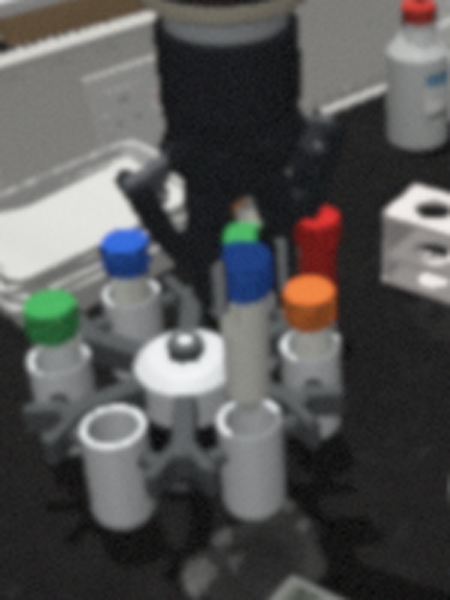

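The blue tube is upright over well D (250,410) and aligned. Lowering.

Call:
{"fn": "apply_moves", "kwargs": {"increments": [[1,[0,0,15],[0,0,0]],[1,[0,0,30],[0,0,0]],[1,[0,0,48],[0,0,0]],[1,[0,0,65],[0,0,0]],[1,[0,0,77],[0,0,0]],[1,[0,0,77],[0,0,0]]]}}

```text
clock: 12.18
tcp_pos: [0.4525, 0.1713, 0.1028]
eef_rot: [0.998, -0.063, 0.0, -0.0]
contact_force: [-0.3, 3.7, -0.9]
width: 0.0327
finger_force: 40.3
```

Call:
{"fn": "apply_moves", "kwargs": {"increments": [[0,[0,0,0],[0,0,0]],[0,[0,0,0],[0,0,0]],[0,[0,0,0],[0,0,0]],[0,[0,0,-30],[0,0,0]],[0,[0,0,-75],[0,0,0]],[0,[42,-38,-77],[0,0,0]],[0,[80,-71,-77],[0,0,0]],[0,[85,-73.6,-77],[0,0,0]]]}}

```text
clock: 13.18
tcp_pos: [0.5475, 0.2345, 0.1795]
eef_rot: [0.998, -0.063, -0.001, -0.001]
contact_force: [-1.3, 0.4, -0.1]
width: 0.0854
finger_force: 0.0
```

```bash
python3 - <<'E'
from h import *
t=well(1,.102);t[1]+=.0013;delta(t)
d=cam('wrist');print(cap(d,50,85,t,.129,.139));print('D',cap(d,100,125,well(3,0),.10,.16))
print('D scene',cap(cam('scene'),100,125,well(3,0),.10,.16), 'D top',cap(cam('top'),100,125,well(3,0),.10,.16))
E
```

```text
tcp [0.5475 0.2345 0.1795] w 0.0854 rotvec [-0.0012  0.0012  0.0009] t 13.175
[0.5884 0.2279 0.102 ] -> [41.5  1.4 77.4]
(2788, array([0.5884, 0.229 , 0.1325]))
D (1548, array([0.4544, 0.1785, 0.1221]))
D scene (325, array([0.4498, 0.1717, 0.1265])) D top (185, array([0.4507, 0.1692, 0.1279]))
```

Call:
{"fn": "apply_moves", "kwargs": {"increments": [[0,[42,0,0],[0,0,0]],[0,[42,0,20],[0,0,0]],[0,[42,0,55],[0,0,0]],[0,[42,0,78],[0,0,0]],[0,[42,0,78],[0,0,0]],[1,[42,0,78],[0,0,0]],[1,[42,0,78],[0,0,0]],[1,[42,0,78],[0,0,0]]]}}

```text
clock: 14.32
tcp_pos: [0.5881, 0.2278, 0.1033]
eef_rot: [0.998, -0.064, 0.001, -0.0]
contact_force: [-0.8, 1.5, 9.2]
width: 0.0327
finger_force: 40.6
```

Call:
{"fn": "apply_moves", "kwargs": {"increments": [[1,[0,0,0],[0,0,0]],[1,[0,0,-15],[0,0,0]],[1,[0,0,-45],[0,0,0]],[1,[0,0,-80],[0,0,0]],[1,[0,0,-110],[0,0,0]],[1,[-5,0,-128],[0,0,0]],[1,[-25,0,-128],[0,0,0]],[1,[-50,0,-128],[0,0,0]]]}}

```text
clock: 15.32
tcp_pos: [0.5372, 0.2337, 0.2302]
eef_rot: [0.998, -0.064, -0.0, 0.0]
contact_force: [-0.8, 0.3, -0.6]
width: 0.0329
finger_force: 40.1
```

Call:
{"fn": "apply_moves", "kwargs": {"increments": [[1,[-25,0,0],[0,0,0]],[1,[-35,0,0],[0,0,0]],[1,[-35,0,15],[0,0,0]],[1,[-35,0,35],[0,0,0]],[1,[-35,0,50],[0,0,0]],[1,[-35,0,50],[0,0,0]],[1,[-35,0,50],[0,0,0]]]}}

```text
clock: 16.2
tcp_pos: [0.5038, 0.2385, 0.1806]
eef_rot: [0.998, -0.064, 0.0, -0.0]
contact_force: [0.4, 0.4, -0.4]
width: 0.0327
finger_force: 40.1
```

```bash
python3 - <<'E'
from h import *
t=well(2,.102);t[1]+=.0013;delta(t)
d=cam('scene');axis(d,t[:2],.095,.16)
im=cv2.resize(d['img'][120:320,160:310],None,fx=3,fy=3,interpolation=cv2.INTER_CUBIC);cv2.imwrite('pics/c5.png',im[:,:,::-1])
E
```

```text
tcp [0.5038 0.2385 0.1806] w 0.0327 rotvec [-0.0004 -0.0002  0.    ] t 16.2
[0.5041 0.2387 0.102 ] -> [ 0.3 -0.3 78.6]
z 0.113 n 45 lateral mid -0.001 wid 0.0278 depth near -0.0144
z 0.125 n 82 lateral mid -0.0004 wid 0.0273 depth near -0.0147
z 0.137 n 87 lateral mid -0.0011 wid 0.0284 depth near -0.0151
z 0.149 n 88 lateral mid -0.0013 wid 0.0279 depth near -0.0148
z 0.161 n 38 lateral mid -0.0015 wid 0.0284 depth near -0.0143
```

View pics/c5.png

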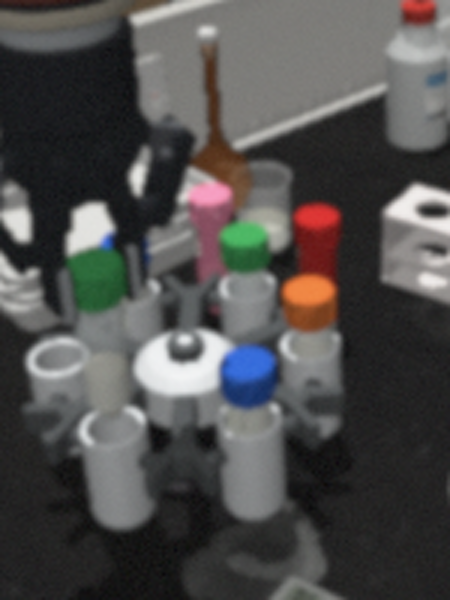

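Blue is seated in D (250,375), level with the others, and green hangs over E (115,425). Lower it, release, then fetch the orange tube from the rack.

Call:
{"fn": "apply_moves", "kwargs": {"increments": [[1,[0,0,15],[0,0,0]],[1,[0,0,30],[0,0,0]],[1,[0,0,48],[0,0,0]],[1,[0,0,65],[0,0,0]],[1,[0,0,77],[0,0,0]],[1,[0,0,77],[0,0,0]],[0,[0,0,77],[0,0,0]],[0,[0,0,77],[0,0,0]]]}}

```text
clock: 17.25
tcp_pos: [0.5031, 0.2379, 0.103]
eef_rot: [0.998, -0.064, -0.0, 0.0]
contact_force: [-1.4, 0.3, 0.9]
width: 0.0682
finger_force: 0.0
```

Call:
{"fn": "apply_moves", "kwargs": {"increments": [[0,[0,0,0],[0,0,0]],[0,[0,0,-30],[0,0,0]],[0,[0,0,-75],[0,0,0]],[0,[11,50,-80],[0,0,0]],[0,[22,110,-80],[0,0,0]],[0,[34,170,-80],[0,0,0]],[0,[46,230,-80],[0,0,0]],[0,[57,290,-80],[0,0,0]]]}}

```text
clock: 18.25
tcp_pos: [0.5229, -0.0587, 0.1836]
eef_rot: [0.998, -0.064, 0.0, 0.0]
contact_force: [1.5, -0.2, 0.1]
width: 0.0856
finger_force: 0.0
```

Call:
{"fn": "apply_moves", "kwargs": {"increments": [[0,[12,55,0],[0,0,0]],[0,[14,78,0],[0,0,0]],[0,[14,78,0],[0,0,0]],[0,[14,78,0],[0,0,0]]]}}

```text
clock: 18.75
tcp_pos: [0.5272, -0.1343, 0.1833]
eef_rot: [0.998, -0.063, -0.0, -0.0]
contact_force: [0.4, -0.2, 0.6]
width: 0.0854
finger_force: 0.0
```

```bash
python3 - <<'E'
from h import *
delta(np.r_[RACK,.086])
print('rack tube',cap(cam('wrist'),3,22,RACK,.113,.124))
d=cam('top');print('D',cap(d,100,125,well(3,0),.12,.16),'E',cap(d,50,85,well(2,0),.12,.16))
E
```

```text
tcp [ 0.5272 -0.1343  0.1833] w 0.0854 rotvec [-0.0006  0.0001  0.0015] t 18.75
[ 0.5271 -0.1365  0.086 ] -> [ 0.2  2.3 97.3]
rack tube (1970, array([ 0.5233, -0.1396,  0.117 ]))
D (184, array([0.4531, 0.1699, 0.1302])) E (187, array([0.5035, 0.2372, 0.1287]))
```

The rack tube leans slightly, with its cap about 3 mm back and 5 mm right of my tool. I'll centre on the cap.

Call:
{"fn": "apply_moves", "kwargs": {"increments": [[0,[-2.8,4.5,40],[0,0,0]],[0,[-2.8,4.5,75],[0,0,0]],[0,[-2.8,4.5,97],[0,0,0]],[0,[-2.8,4.5,97],[0,0,0]],[1,[-2.8,4.5,97],[0,0,0]],[1,[-2.8,4.5,97],[0,0,0]],[1,[-2.8,4.5,97],[0,0,0]],[1,[-2.8,4.5,97],[0,0,0]]]}}

```text
clock: 19.85
tcp_pos: [0.5246, -0.1393, 0.0874]
eef_rot: [0.998, -0.063, 0.001, -0.0]
contact_force: [-0.1, 2.4, 6.2]
width: 0.0334
finger_force: 39.4
```

Call:
{"fn": "apply_moves", "kwargs": {"increments": [[1,[0,0,-15],[0,0,0]],[1,[0,0,-40],[0,0,0]],[1,[0,0,-70],[0,0,0]],[1,[0,0,-100],[0,0,0]],[1,[0,0,-130],[0,0,0]],[1,[0,0,-145],[0,0,0]],[1,[0,0,-145],[0,0,0]],[1,[0,0,-145],[0,0,0]]]}}

```text
clock: 20.85
tcp_pos: [0.5231, -0.1398, 0.2302]
eef_rot: [0.998, -0.064, -0.001, -0.0]
contact_force: [-0.4, -1.1, -1.6]
width: 0.0331
finger_force: 39.7
```

```bash
python3 - <<'E'
from h import *
a=well(1,.230);a[1]+=.0013;delta(a); s=status.observe()
d=cam('scene');axis(d,np.array(s['tcp_pos'][:2]),.145,.215)
E
```

```text
tcp [ 0.5231 -0.1398  0.2302] w 0.0331 rotvec [-0.0002  0.0018  0.0001] t 20.85
[0.5884 0.2279 0.23  ] -> [ 1.81e+01 -3.73e+02  2.00e-01]
z 0.151 n 11 lateral mid 0.0064 wid 0.0142 depth near -0.0099
z 0.163 n 38 lateral mid 0.0049 wid 0.0282 depth near -0.0158
z 0.175 n 60 lateral mid 0.0033 wid 0.0278 depth near -0.0162
z 0.187 n 57 lateral mid 0.0036 wid 0.0279 depth near -0.0163
z 0.199 n 62 lateral mid 0.0024 wid 0.0281 depth near -0.0148
z 0.211 n 50 lateral mid 0.0009 wid 0.0274 depth near -0.0158
```

The tube tilts about its grip, tip forward by about 5°. I'll straighten it with the wrist on the way to F.

Call:
{"fn": "apply_moves", "kwargs": {"increments": [[1,[1,-25,-4],[0,-0.03,0]],[1,[3,-75,-6],[0,-0.06,0]],[1,[6,-125,-6],[0,-0.085,0]],[1,[9,-175,-6],[0,-0.085,0]],[1,[11,-225,-6],[0,-0.085,0]],[1,[13,-275,-6],[0,-0.085,0]],[1,[15,-325,-6],[0,-0.085,0]],[1,[16.5,-355,-6],[0,-0.085,0]]]}}

```text
clock: 21.9
tcp_pos: [0.5843, 0.2132, 0.2359]
eef_rot: [0.997, -0.062, -0.044, -0.003]
contact_force: [0.4, -0.8, -0.1]
width: 0.0329
finger_force: 39.8
```

Call:
{"fn": "apply_moves", "kwargs": {"increments": [[1,[0,-15,0],[0,0,0]],[1,[0,-18,0],[0,0,0]],[1,[0,-18,0],[0,0,0]],[1,[0,-18,0],[0,0,0]]]}}

```text
clock: 22.4
tcp_pos: [0.5878, 0.2265, 0.2374]
eef_rot: [0.997, -0.065, -0.042, -0.002]
contact_force: [0.7, -0.8, 0.4]
width: 0.0333
finger_force: 39.8
```

```bash
python3 - <<'E'
from h import *
a=well(1,.230);a[1]+=.0013;delta(a)
d=cam('scene');axis(d,a[:2],.14,.215)
P=pts(d);m=(P[:,:,2]>.165)&(P[:,:,2]<.212)&(np.hypot(P[:,:,0]-a[0],P[:,:,1]-a[1])<.025);q=P[m]
# fit cylinder r=14.5mm
from scipy.optimize import least_squares
f=lambda p:np.hypot(q[:,0]-p[0]-p[2]*(q[:,2]-.19),q[:,1]-p[1]-p[3]*(q[:,2]-.19))-.0145
r=least_squares(f,[a[0],a[1],0,0],loss='soft_l1',f_scale=.001);print(r.x,len(q))
im=cv2.resize(d['img'][60:320,130:330],None,fx=2.3,fy=2.3,interpolation=cv2.INTER_CUBIC);cv2.imwrite('pics/c6.png',im[:,:,::-1])
E
```

```text
tcp [0.5878 0.2265 0.2374] w 0.0333 rotvec [ 0.0006  0.0846 -0.0018] t 22.4
[0.5884 0.2279 0.23  ] -> [ 1.1 -1.5  7.4]
z 0.158 n 15 lateral mid 0.0029 wid 0.0111 depth near -0.0144
z 0.17 n 53 lateral mid 0.0029 wid 0.0256 depth near -0.0187
z 0.182 n 87 lateral mid 0.0021 wid 0.0277 depth near -0.0188
z 0.194 n 93 lateral mid 0.0009 wid 0.0284 depth near -0.0178
z 0.206 n 94 lateral mid 0.0004 wid 0.0286 depth near -0.0176
z 0.218 n 26 lateral mid -0.0008 wid 0.0274 depth near -0.0169
[ 0.58613203  0.23029208  0.00704033 -0.07679756] 325
```

View pics/c6.png

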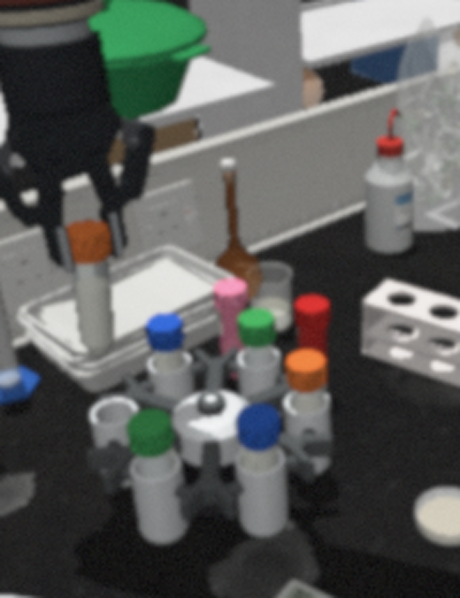

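The tube now stands straight in x but leans about 4.4° in y, tip left; the empty well F is at (113,415). Straighten that too.

Call:
{"fn": "apply_moves", "kwargs": {"increments": [[1,[1,-1,0],[-0.04,0,0]],[1,[1.7,-1.4,0],[-0.077,0,0]],[1,[1.7,-1.4,0],[-0.077,0,0]],[1,[1.7,-1.4,0],[-0.077,0,0]]]}}

```text
clock: 22.95
tcp_pos: [0.5892, 0.2296, 0.237]
eef_rot: [0.996, -0.062, -0.045, 0.036]
contact_force: [-0.3, -0.4, -0.5]
width: 0.0331
finger_force: 39.8
```

```bash
python3 - <<'E'
from h import *
a=well(1,.230);a[1]+=.0013
d=cam('scene')
P=pts(d);m=(P[:,:,2]>.168)&(P[:,:,2]<.212)&(np.hypot(P[:,:,0]-a[0],P[:,:,1]-a[1])<.025);q=P[m]
from scipy.optimize import least_squares
f=lambda p:np.hypot(q[:,0]-p[0]-p[2]*(q[:,2]-.19),q[:,1]-p[1]-p[3]*(q[:,2]-.19))-.0145
r=least_squares(f,[a[0],a[1],0,0],loss='soft_l1',f_scale=.001);print(r.x.round(4),len(q),a)
s=status.observe()['tcp_pos'];delta(s+[0,0,-.05],s+[0,0,-.1],s+[.001,0,0],s+[0,.001,0])
q=pts(d)
for n,k in (('E',2),('D',3)):
  w=well(k,0);m=(q[:,:,2]>.092)&(q[:,:,2]<.111)&(np.hypot(q[:,:,0]-w[0],q[:,:,1]-w[1])<.025);p=q[m]
  g=lambda c:np.hypot(p[:,0]-c[0],p[:,1]-c[1])-.0145
  print(n,w[:2],least_squares(g,w[:2],loss='soft_l1',f_scale=.001).x.round(4))
E
```

```text
[ 0.587   0.2297  0.0449 -0.0066] 317 [0.58840901 0.22791525 0.23      ]
tcp [0.5893 0.2292 0.2371] w 0.0331 rotvec [0.0769 0.085  0.0035] t 23.0
[0.5893 0.2292 0.1871] -> [ 4.2 -3.8 49.7]
[0.5893 0.2292 0.1371] -> [ 8.5 -7.7 99.3]
[0.5903 0.2292 0.2371] -> [ 1.  -0.1 -0.1]
[0.5893 0.2302 0.2371] -> [-0.1 -1.  -0.1]
E [0.50409799 0.23741574] [0.5039 0.2389]
D [0.45258897 0.16980049] [0.4518 0.1721]
```

Call:
{"fn": "apply_moves", "kwargs": {"increments": [[1,[2.7,-1.2,20],[0,0.02,0]],[1,[4.4,-2.8,40],[0,0.02,0]],[1,[6.1,-4.3,60],[0,0.02,0]],[1,[6.9,-5.1,70],[0,0.02,0]],[1,[6.9,-5.1,70],[0,0.02,0]]]}}

```text
clock: 23.62
tcp_pos: [0.5898, 0.2286, 0.1657]
eef_rot: [0.997, -0.061, -0.036, 0.037]
contact_force: [0.5, 0.6, -0.1]
width: 0.033
finger_force: 39.8
```

```bash
python3 - <<'E'
from h import *
a=well(1,.1045);a[1]+=.0013
s=status.observe();print(s['contact_force'])
d=cam('scene')
im=cv2.resize(d['img'][120:320,130:310],None,fx=3,fy=3,interpolation=cv2.INTER_CUBIC);cv2.imwrite('pics/c7.png',im[:,:,::-1])
P=pts(d);m=(P[:,:,2]>.098)&(P[:,:,2]<.142)&(np.hypot(P[:,:,0]-a[0],P[:,:,1]-a[1])<.022);q=P[m]
from scipy.optimize import least_squares
f=lambda p:np.hypot(q[:,0]-p[0]-p[2]*(q[:,2]-.12),q[:,1]-p[1]-p[3]*(q[:,2]-.12))-.0145
r=least_squares(f,[a[0],a[1],0,0],loss='soft_l1',f_scale=.001);print(r.x.round(4),len(q),a)
s=s['tcp_pos'];delta(a,s*[1,1,0]+[0,0,.1045])
E
```

```text
[ 0.50853438  0.64547607 -0.06551258]
[ 0.5884  0.2285  0.0207 -0.0013] 275 [0.58840901 0.22791525 0.1045    ]
tcp [0.5902 0.2289 0.1666] w 0.0329 rotvec [0.0769 0.0654 0.0042] t 23.675
[0.5884 0.2279 0.1045] -> [ 2.4 -3.6 62. ]
[0.5898 0.2286 0.1045] -> [ 3.7 -4.5 61.8]
```

View pics/c7.png

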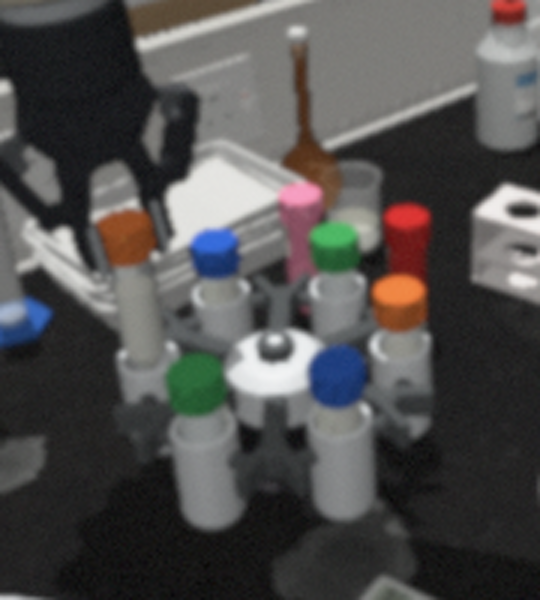

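The tip is inside well F (150,350). Lowering the rest and releasing.

Call:
{"fn": "apply_moves", "kwargs": {"increments": [[1,[1,-1.2,15],[0,0.015,0]],[1,[2,-2.3,30],[0,0.015,0]],[1,[3,-3.5,45],[0,0.015,0]],[1,[3.8,-4.5,58],[0,0.015,0]],[1,[3.9,-4.7,61],[0,0.015,0]],[1,[3.9,-4.7,61],[0,0.015,0]]]}}

```text
clock: 24.42
tcp_pos: [0.5901, 0.2288, 0.1053]
eef_rot: [0.997, -0.061, -0.028, 0.037]
contact_force: [0.1, -1.0, -0.7]
width: 0.0327
finger_force: 40.1
```

```bash
python3 - <<'E'
from h import *
s=status.observe();print(s['contact_force'],s['torque']);delta(s['tcp_pos']+[0,0,.1])
E
```

```text
[ 0.14261061 -0.97643698 -0.70273029] [-0.10409936 -0.02804237 -0.01114378]
tcp [0.5901 0.2288 0.1053] w 0.0327 rotvec [0.077  0.0503 0.0048] t 24.425
[0.5901 0.2288 0.2053] -> [ -5.    7.7 -99.6]
```

Call:
{"fn": "apply_moves", "kwargs": {"increments": [[1,[0,0,1.5],[0,0,0]],[1,[0,0,1.5],[0,0,0]],[0,[0,0,1.5],[0,0,0]],[0,[0,0,1.5],[0,0,0]],[0,[0,0,1.5],[0,0,0]],[0,[-1.5,2.3,-30],[0,0,0]],[0,[-4,6.2,-80],[0,0,0]],[0,[-7,10.8,-140],[0.077,0.05,0]]]}}

```text
clock: 25.42
tcp_pos: [0.5898, 0.2299, 0.2461]
eef_rot: [0.998, -0.06, -0.001, -0.001]
contact_force: [0.7, 0.5, 0.6]
width: 0.0855
finger_force: 0.0
```

Call:
{"fn": "apply_moves", "kwargs": {"increments": [[0,[0,50,-40],[0,0,0]],[0,[0,110,-40],[0,0,0]],[0,[0,170,-40],[0,0,0]],[0,[0,230,-40],[0,0,0]],[0,[0,290,-40],[0,0,0]],[0,[0,350,-40],[0,0,0]],[0,[0,350,-40],[0,0,0]]]}}

```text
clock: 26.3
tcp_pos: [0.5461, -0.1246, 0.2858]
eef_rot: [0.998, -0.066, -0.0, 0.001]
contact_force: [0.1, 0.9, -0.4]
width: 0.0854
finger_force: 0.0
```

```bash
python3 - <<'E'
from h import *
d=cam('top');hs=dict(A=(100,125),B=(50,85),C=(5,22),D=(100,125),E=(50,85),F=(5,22))
P=pts(d)
for n,k in W.items():
    w=well(k,0);print(n,cap(d,*hs[n],w,.10,.17),'top z',np.percentile(P[:,:,2][np.hypot(P[:,:,0]-w[0],P[:,:,1]-w[1])<.012],50).round(4))
s=cam('scene')
a=cv2.resize(d['img'][130:310,140:330],(400,380));b=cv2.resize(s['img'][130:350,140:340],(400,440))
im=np.zeros((440,800,3),np.uint8);im[:380,:400]=a;im[:,400:]=b;cv2.imwrite('pics/fin.png',im[:,:,::-1])
E
```

```text
A (192, array([0.6208, 0.1482, 0.1255])) top z 0.1334
F (194, array([0.5888, 0.2265, 0.1265])) top z 0.1334
E (195, array([0.5045, 0.238 , 0.1254])) top z 0.1335
D (184, array([0.452 , 0.1697, 0.1258])) top z 0.1332
C (183, array([0.4854, 0.0925, 0.1263])) top z 0.133
B (177, array([0.5693, 0.0808, 0.1278])) top z 0.133
```

View pics/fin.png

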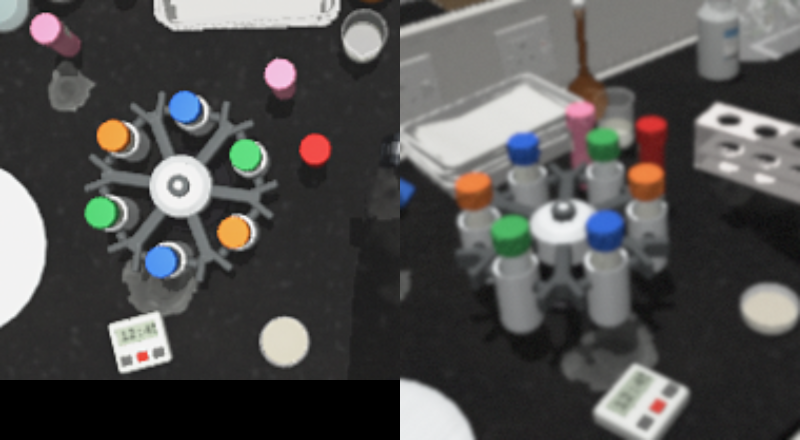

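All six tubes are seated at equal height. The opposite pairs match: blue (185,108)/(162,262), green (246,155)/(101,213), orange (113,136)/(236,232).

```bash
python3 -c "
from workcell import manip
print(manip.close_job())"
```

```text
the job is handed in; nothing more can be done
None
```

Job handed in at about 26 s: all six tubes are back in the rotor, fully seated with each opposite its own cap colour, and I did not touch the beaker, timer or look-alikes.

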